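# Clamp a soap bar in the crank vise

## Task

Stand the lavender soap bar upright on the vise's bed, in the middle between the pad and the fence with its broad sides facing them, and let go of it. Then turn the red crank clockwise until the sprung orange pad holds the bar firmly against the fence, without pressing so hard that the soap dents, and let go. Leave the other things on the counter where they are.

Things in the scene. Friction and masses are not known exactly. Their poses are not given: they have to be found in the camera images.
- soap: The lavender soap bar to clamp, a block 32 mm (own x) by 50 mm (own y) by 45 mm high (z), about 80 g, standing on the grey board. Origin: centre of its underside. It looks the same turned half round.
- vise: Small blue vise on a wooden riser block (200 x 110 mm), fixed to the counter. Origin: under the bed's centre at counter height. Own +x runs from the crank (front) to the back fence; z up. The jaw and fence are 64 mm wide, their tops 140 mm above the counter. The screw axis runs along x at y = 0, 115 mm above the counter.
- bed (a point): Centre of the steel bed's top (66 mm wide), where the bar's underside goes; 85 mm above the vise's origin, axes as the vise's. With the crank at 0 the pad's face is 33 mm before it (-x). The blue back fence was locked where the last bar needed it: its face is anywhere from 30 to 46 mm behind this point (+x), not reported; the pad pushes the bar along the bed till it meets the fence.
- jaw: Moving blue jaw with the orange pressing pad (60 mm wide, 48 mm high) that it carries on stiff springs. Origin: at bed height on the blue jaw's face towards the fence; own x as the vise's. The pad's pressing face stands 20 mm before it (+x) and gives back by up to 6 mm as it presses, 12 N per mm. 15 to 60 N is a good hold; above 60 N the soap is dented.
- handle (a point): Where to pinch the red crank handle: on its axis, 26 mm out from the crank arm, at vise x = -141 mm. The handle is a freely spinning round grip, 22 mm across, 40 mm long, parallel to vise x, circling 50 mm from the screw axis. A hub cap (26 mm across, 14 mm long) is in the way of an upright gripper when the handle is low: lean the tool about 35 degrees, fingers down and towards the vise.
- crank (a joint): Crank angle in rad. 0: handle at the top. Grows as it is turned clockwise seen by someone looking along the vise's +x, which moves the jaw towards the fence, 44 mm per turn; range 0 to 8.5. It turns stiffly (about 9 N at the handle) and stays where it is left; each 10 N of pressing on the bar adds 1.4 N.
- board: Grey cutting board, 240 x 240 x 8 mm, fixed. Origin: centre of its underside.
- rose_pink: Bystander: finished pink rose-shaped soap, 50 mm across, 28 mm high, on the board's far edge. Origin: centre of its underside.
- rose_green: Bystander: finished green rose-shaped soap, 50 mm across, 28 mm high, on the board's far edge. Origin: centre of its underside.
- dropper: Bystander: small amber dropper bottle, 32 mm across, 75 mm high. Origin: centre of its underside.
- jar: Bystander: amber jar with a yellow cap, 60 mm across, 90 mm high. Origin: centre of its underside.
- white_bowl: Bystander: white bowl, 120 mm across, 55 mm high. Origin: centre of its underside.
Things that resemble listed ones, but are neither listed nor needed, are in the scene too. Leave any black look-alike of the soap alone.

How it is judged:
On the way, in this order (a step that is already met when the one before it is completed fails the run):
1. the bar stands on the bed between pad and fence, released, not yet clamped (z of soap in the frame of bed between -0.004 and 0.004 m and y of soap in the frame of bed between -0.015 and 0.015 m and x of soap in the frame of bed between -0.02 and 0.035 m and angle between soap's own z axis and vertical below 0.1 rad and angle between the x axis of soap and the x axis of vise, either way round below 0.2 rad and contact force between the fingers and soap below 0.1 N and contact force between jaw and soap below 2 N and linear speed of soap below 0.02 m/s), for 0.2 s.
2. the pad presses the bar with at least 15 N (z of soap in the frame of bed between -0.004 and 0.004 m and y of soap in the frame of bed between -0.015 and 0.015 m and x of soap in the frame of bed between -0.02 and 0.035 m and angle between soap's own z axis and vertical below 0.1 rad and angle between the x axis of soap and the x axis of vise, either way round below 0.2 rad and contact force between jaw and soap above 15 N), for 0.2 s.
At the end, for the whole second after the job is handed in: The bar stands on the bed (underside within 4 mm of it, within 15 mm of the bed's centre line, from 20 mm in front of to 35 mm behind the bed's centre along it, tilt under 0.1 rad, squared to the vise within 0.2 rad), at rest, pressed by the pad with 15 to 60 N (all of step 2 and contact force between jaw and soap below 60 N and linear speed of soap below 0.01 m/s); the robot touches nothing.
It fails at once if the pad presses the bar with more than 60 N (dents it) (contact force between jaw and soap above 60 N).
It fails at once if a bystander is moved more than 40 mm or tipped (distance of any of rose_pink, rose_green, dropper, jar, white_bowl from where it was at the start of the episode above 0.04 m or angle between any of rose_pink, rose_green, dropper, jar, white_bowl's own z axis and vertical above 0.5 rad).
It also fails if it takes over 72 s, if anything falls off the work surface, if the arm or the gripper's body presses on something with over 40 N, if the wrist force passes 120 N, or if a joint passes its speed limit or range.

## Robot

A 6-joint arm with a two-finger parallel gripper is mounted at the origin on the work surface. World frame = base frame: x ahead of the robot, y to its left, z up, the work surface at z = 0. Lengths are in m, angles in rad, forces in N, time in s.
With the tool pointing down it reaches from about 0.375 to 0.9 m from the base axis. Payload 3.1 kg.
Tool frame: the origin (TCP) lies on the centre line of the jaws, within the pads' length; the fingertips stand 19 mm ahead of it and the grasp point (between the pads) is the TCP; z points along the fingers, y is the line along which they close (so a half turn about z gives the same grasp; the last joint's range is limited). The gripper opens to 85 mm and grips with 20 to 120 N. Pads are 22 mm wide; open, the fingers measure 114 mm over their backs; the gripper's body (76 mm by 85 mm) begins 54 mm behind the grasp point. The pads swing forward as they close: fully open they stand 13 mm farther back than shut.
Start: joints at [-1.321, 0.527, 1.433, -0, 1.181, -0.178], TCP at [0.259, -0.569, 0.25] pointing down, gripper open.
Joint ranges: [-3.08, 3.08], [-0.75, 2.2], [0.22, 2.44], [-1.43, 4.57], [0, 2.65], [-2.85, 2.85]. Speed limits (rad/s): [2.79, 2.79, 3.14, 3.14, 3.14, 3.14].

## Interface

Orientations are given as a unit quaternion [x, y, z, w].
In Python, from station import manip, cams, sign_off gives the robot as it stands.
- The arm moves only by the tool carry_out, never from a script. Its argument "targets" is a list that holds one entry, the list of rows, each a list of 7 numbers: the shift along the tool's x, y, z in cm, then the turn, a rotation vector about the tool's x, y, z in degrees, then the finger opening in cm, from 0 to 8.54. A call has 1 to 12 rows; each row is the pose to reach, as a shift and turn from the pose commanded when the call began, along the tool's axes at that moment; what a row does not reach only later rows make up. A row lasts 1/12 s, in which the tool goes at most 41.7 mm and 7.16 degrees, less where a joint would pass 70% of its speed; a pose out of reach is approached as far as the arm can. A call with a gripper value outside its range is refused whole. The fingers move at their own pace and stop on an object; "force" is the grip in N (left out, the last holds). Time passes only in rows, so rows that repeat a pose let the fingers close. It gives the time, the measured TCP pose, the force, the opening and the grip force at its end, in the units of the state.
- manip.sense(): the state, without advancing time (a new reading comes with each control period).
- cams.snapshot(name): name is "scene" or "side" or "wrist"; returns the picture (384x512x3 uint8, red, green, blue); there is no depth.
- cams.camera_info(name): a dict with "K" (3x3 intrinsics, pixels), "k1" (the pictures are not rectified: a ray, as slopes to the right and down, at radius r is drawn at 1 + k1 r^2 times it, then the intrinsics apply), "T" (4x4, takes a point from camera to world coordinates). Camera axes: x right, y down, z forward; pixel columns grow to the right and rows downward; lengths in m; the calibration is good to about 2 mm. A picture is of the moment at which its call begins: read the wrist's pose just before it. camera_info takes no time and is no camera call; for the wrist camera it gives the pose at the moment of the call.
- sign_off(): hands the job in; it is judged then, once.
The state is a dict: "t": time; "q": joint angles; "qd": joint speeds; "tau": joint torques, N m; "tcp_pos": TCP position; "tool_rot": TCP orientation; "force": force on the tool from outside, world axes, zero at the start; "ft_torque": the same for the moment, N m; "finger_gap": opening from 0.0 (shut) to 1.0 (fully open); "gripper_force": force on a finger pad.
Only numpy, scipy, OpenCV 4.12 (cv2) and the standard library are available. Lean on these libraries where they do the work, as an engineer would, in place of code of your own. Each camera call takes 0.05 s, during which the arm holds its last target. There are 200 camera calls.

## Working session

There is one attempt and no reset: what is moved stays moved. The work goes in short steps, Python scripts to look and compute and a tool call to move; the robot and the scene stay as the last step left them, time stands still between calls to the robot, and variables do not carry over. Pictures are saved under pics/ and viewed, at most 10 in all, crops included, and the job is handed in when it is done.

Besides the shell and the picture viewer there is one more tool, called as name(argument=value, ...) on one line, values as JSON. carry_out: Moves the arm, as the interface text tells. Its arguments: {"type":"object","properties":{"targets":{"type":"array"},"force":{"type":"number"}},"required":["targets"]}

```bash
ls; mkdir -p pics; python3 - <<'E'
from station import manip,cams
import cv2,numpy as np
s=manip.sense();print({k:np.round(v,3) for k,v in s.items()})
for n in("scene","side"):
    im=cams.snapshot(n);cv2.imwrite(f"pics/{n}0.png",im[:,:,::-1]);
    c=cams.camera_info(n);print(n,np.round(c["K"],1).tolist(),c["k1"],np.round(c["T"],3).tolist())
E
```

```text
pics
{'t': np.float64(0.0), 'q': array([-1.321,  0.528,  1.434, -0.   ,  1.181, -0.178]), 'qd': array([-0.   ,  0.001, -0.001,  0.001, -0.001, -0.   ]), 'tau': array([-1.0000e-03, -4.4236e+01, -1.7802e+01, -0.0000e+00,  8.0000e-03,
       -0.0000e+00]), 'tcp_pos': array([ 0.259, -0.568,  0.249]), 'tool_rot': array([ 0.977,  0.212, -0.   , -0.001]), 'force': array([ 0.321,  0.316, -0.263]), 'ft_torque': array([-0.021,  0.023, -0.044]), 'gripper_force': np.float64(0.0), 'finger_gap': np.float64(1.002)}
scene [[472.7, 0.0, 252.1], [0.0, 472.7, 196.2], [0.0, 0.0, 1.0]] -0.008469119077971992 [[0.664, 0.397, -0.634, 1.391], [0.748, -0.335, 0.573, -0.785], [0.015, -0.854, -0.519, 0.821], [0.0, 0.0, 0.0, 1.0]]
side [[474.0, 0.0, 261.0], [0.0, 474.0, 186.7], [0.0, 0.0, 1.0]] -0.17179483661300882 [[-0.815, -0.354, 0.46, -0.035], [-0.58, 0.472, -0.664, 0.784], [0.018, -0.808, -0.589, 0.825], [0.0, 0.0, 0.0, 1.0]]
```

View pics/scene0.png

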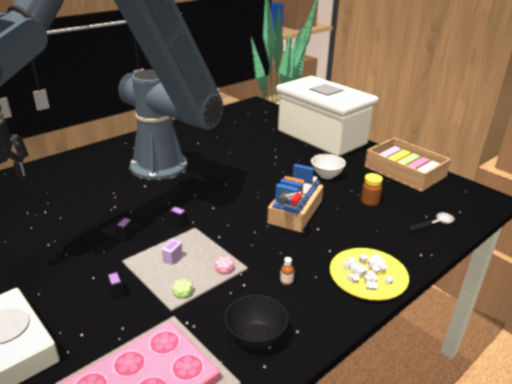

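View pics/side0.png

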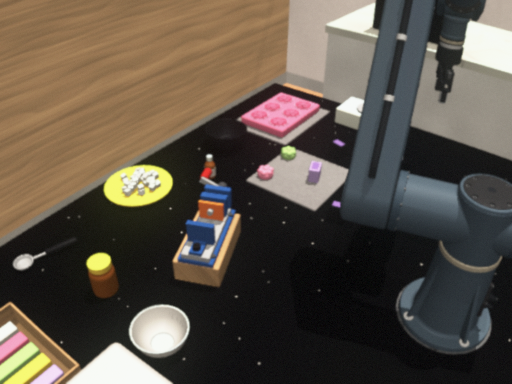

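The scene view shows the lavender soap on the board near (173,251) and the vise at (297,200). In the side view they are at (314,171) and (207,235). I'll zoom in on both.

```bash
cat > h.py <<'E'
import cv2,numpy as np
from scipy.spatial.transform import Rotation as R
from station import manip,cams
def proj(n,P,c=None):
    c=c or cams.camera_info(n);T=np.array(c["T"]);K=np.array(c["K"])
    p=(np.atleast_2d(P)-T[:3,3])@T[:3,:3];s=p[:,:2]/p[:,2:]
    s=s*(1+c["k1"]*(s**2).sum(1,keepdims=True));return s*[K[0,0],K[1,1]]+K[:2,2]
def ray(n,uv,c=None):
    c=c or cams.camera_info(n);T=np.array(c["T"]);K=np.array(c["K"])
    d=(np.atleast_2d(uv)-K[:2,2])/[K[0,0],K[1,1]];s=d.copy()
    for _ in range(20): s=d/(1+c["k1"]*(s**2).sum(1,keepdims=True))
    return T[:3,3],np.c_[s,np.ones(len(s))]@T[:3,:3].T
def onz(n,uv,z,c=None):
    o,d=ray(n,uv,c);return o+d*((z-o[2])/d[:,2])[:,None]
def crop(im,x0,x1,y0,y1,f):
    return cv2.resize(im[y0:y1,x0:x1,::-1],None,fx=f,fy=f,interpolation=cv2.INTER_CUBIC)
E
python3 - <<'E'
from h import *
a=cv2.imread("pics/scene0.png")[:,:,::-1];b=cv2.imread("pics/side0.png")[:,:,::-1]
v=crop(a,260,330,160,232,5);w=crop(b,168,248,165,285,5)
s=crop(a,155,195,232,268,5);t=crop(b,300,335,155,190,5)
C=np.zeros((600,800,3),np.uint8)
for i,x,y in((v,0,0),(w,360,0),(s,0,380),(t,180,380)):C[y:y+i.shape[0],x:x+i.shape[1]]=i[:600-y,:800-x]
cv2.imwrite("pics/z.png",C)
print(onz("scene",[[173,262],[293,228]],[.008,0][0]),onz("side",[[314,182],[207,280]],0.008))
E
```

```text
[[ 0.5158973  -0.27520224  0.008     ]
 [ 0.61433394  0.08497403  0.008     ]] [[ 0.48955587 -0.25094566  0.008     ]
 [ 0.4899945   0.23646009  0.008     ]]
```

View pics/z.png

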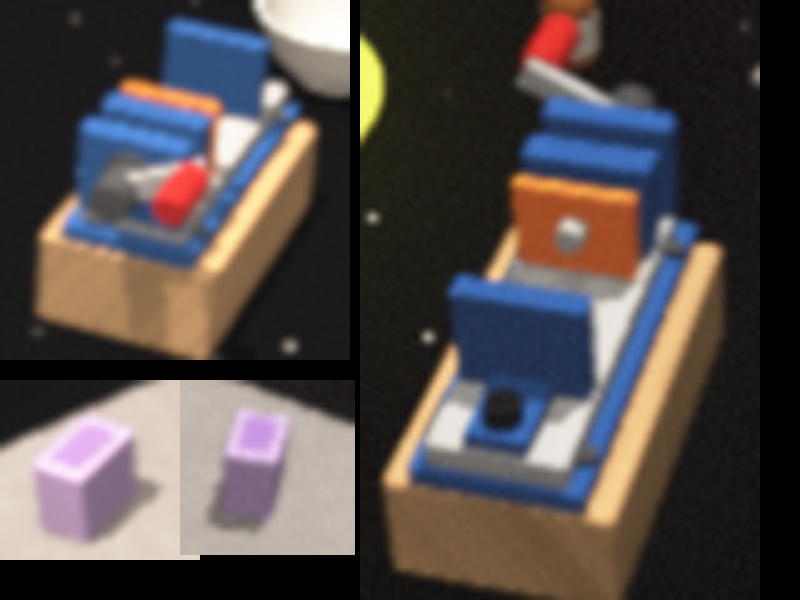

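```bash
cat > fit.py <<'E'
from h import *
from scipy.optimize import least_squares as LS
C={n:cams.camera_info(n) for n in("scene","side")}
def rot(a):return np.array([[np.cos(a),-np.sin(a),0],[np.sin(a),np.cos(a),0],[0,0,1]])
# soap: top corners, matched by nearest
S={"scene":[[162,248.4],[170.6,253.4],[181.6,242.4],[172,238.4]],"side":[[311.6,160.6],[322,161.6],[319.6,172],[309,170.4]]}
def fs(p):
    c=np.array([[sx*.016,sy*.025,.053] for sx in(-1,1) for sy in(-1,1)])@rot(p[2]).T+[p[0],p[1],0];o=[]
    for n in S:
        q=proj(n,c,C[n])
        for u in S[n]: d=q-u;o+=list(d[np.argmin((d**2).sum(1))])
    return np.array(o)
r=min((LS(fs,[.5,-.265,a]) for a in np.linspace(0,np.pi,13)[:-1]),key=lambda r:r.cost)
print("soap",r.x.round(4),"deg",np.degrees(r.x[2]),r.fun.round(1))
# vise: p=x,y,yaw,riserh,xfrontriser,xfence,padx(face),padtopz
def fv(p):
    x,y,a,h,xf,fe,pad,pt,th=p
    hd=lambda X:[X,-.05*np.sin(th),.115+.05*np.cos(th)]
    o=[("scene",[xf,.055,0],[267.6,223]),("scene",[xf,-.055,0],[302,231]),("scene",[xf,-.055,h],[301,214]),("scene",[xf,.055,h],[268,208]),
    ("scene",[xf+.2,-.055,h],[323,185]),("scene",[xf+.2,-.055,0],[322.4,197]),("scene",[fe,.032,.14],[293.6,165]),("scene",[fe,-.032,.14],[313.2,170.4]),
    ("side",[xf+.2,.055,0],[0,0]) if 0 else ("side",[xf+.2,-.055,0],[174.6,278.6]) if 0 else ("side",[fe,0,.14],[200.9,222.1]),
    ("side",[xf+.2,-.055,0],[174.6,278.6]),("side",[xf+.2,-.055,h],[173,262]),("side",[xf+.2,.055,h],[216.6,269.4]),("side",[xf,.055,h],[240,214]),
    ("side",[pad,-.03,pt],[199,202]),("side",[pad,.03,pt],[223.6,204.6]),("side",[pad,.03,pt-.048],[223.4,220.6]),
    ("scene",hd(-.155),[295,201])]
    P=rot(a)@np.array([t[1] for t in o]).T
    P=P.T+[x,y,0]
    return np.concatenate([proj(t[0],q,C[t[0]])[0]-t[2] for t,q in zip(o,P)])
r=LS(fv,[.55,.15,2.2,.06,-.1,.04,-.02,.14,1.5],loss="soft_l1")
print("vise",r.x.round(4),"yawdeg",np.degrees(r.x[2]));print(fv(r.x).reshape(-1,2).round(1).tolist())
E
python3 fit.py
```

```text
soap [ 0.5006 -0.2674  0.3775] deg 21.626688210455487 [-1.5 -0.2 -0.1 -1.7 -0.2 -0.9 -0.5 -0.2 -0.8 -0.1 -0.7  0.5 -0.6 -0.9
 -0.8 -0.9]
vise [ 0.5455  0.1689  1.9862  0.0602 -0.1048  0.0359 -0.0492  0.1275  1.1434] yawdeg 113.79858918436474
[[-0.6, 0.3], [-1.0, 1.4], [1.4, 1.6], [-0.4, -1.3], [-0.1, -0.2], [-1.2, 3.6], [-0.8, 0.0], [-0.8, -1.1], [-0.9, -0.2], [-0.9, 1.3], [-1.9, -0.2], [1.3, 0.5], [-0.7, 0.0], [0.0, -0.4], [-0.4, 0.5], [0.4, -0.0], [-0.0, 0.0]]
```

```bash
cat >> h.py <<'E'
def go(P,Rt=None,s=None):
    "row (cm,deg) from measured pose to world pos P, rotation Rt"
    s=s or manip.sense();R0=R.from_quat(s["tool_rot"]);Rt=Rt or R0
    row=np.r_[R0.inv().apply(np.array(P)-s["tcp_pos"])*100,np.degrees((R0.inv()*Rt).as_rotvec())]
    return row.round(2).tolist()
def down(ydeg,lean=0):
    "tool pointing down, tool y axis at world angle ydeg"
    a=np.radians(ydeg);y=np.array([np.cos(a),np.sin(a),0]);z=np.array([0,0,-1.]);return R.from_matrix(np.c_[np.cross(y,z),y,z])
def inv(x,y,a,P):return rot_(a)@np.array(P)+[x,y,0]
def rot_(a):return np.array([[np.cos(a),-np.sin(a),0],[np.sin(a),np.cos(a),0],[0,0,1]])
E
python3 - <<'E'
from h import *
print(go([.5006,-.2674,.2],down(-68.4)))
print(np.array(cams.camera_info("wrist")["T"]).round(3).tolist(), manip.sense()["tcp_pos"], cams.camera_info("wrist")["K"])
E
```

```text
[34.44, -17.33, 4.99, -0.11, -0.02, 2.91]
[[0.416, -0.877, -0.239, 0.32], [-0.909, -0.402, -0.107, -0.54], [-0.002, 0.262, -0.965, 0.373], [0.0, 0.0, 0.0, 1.0]] [ 0.25917474 -0.56806666  0.2494105 ] [[323.45988129   0.         253.00075561]
 [  0.         323.45988129 193.75587573]
 [  0.           0.           1.        ]]
```

carry_out(targets=[[[34.4,-17.3,5,0,0,2.9,8.5],[34.4,-17.3,5,0,0,2.9,8.5],[34.4,-17.3,5,0,0,2.9,8.5],[34.4,-17.3,5,0,0,2.9,8.5],[34.4,-17.3,5,0,0,2.9,8.5],[34.4,-17.3,5,0,0,2.9,8.5],[34.4,-17.3,5,0,0,2.9,8.5],[34.4,-17.3,5,0,0,2.9,8.5],[34.4,-17.3,5,0,0,2.9,8.5],[34.4,-17.3,5,0,0,2.9,8.5],[34.4,-17.3,5,0,0,2.9,8.5],[34.4,-17.3,5,0,0,2.9,8.5]]])

```text
t: 1.1
tcp_pos: [0.5006, -0.2681, 0.2]
tool_rot: [0.982, 0.189, -0.001, -0.0]
force: [-0.3, 0.6, 0.2]
finger_gap: 0.997
gripper_force: 0.0
```

```bash
python3 - <<'E'
from h import *
import json
s=manip.sense();c=cams.camera_info("wrist");im=cams.snapshot("wrist")
cv2.imwrite("pics/w1.png",im[:,:,::-1])
print(s["t"],s["tcp_pos"],s["qd"].round(3))
# segment lavender: top outline
hsv=cv2.cvtColor(im,cv2.COLOR_RGB2HSV)
m=cv2.inRange(hsv,(125,25,60),(160,255,255))
n,l,st,ce=cv2.connectedComponentsWithStats(m)
for i in range(1,n):
    if st[i,4]>150: print(st[i],ce[i].round(1), onz("wrist",ce[i],.053,c).round(4))
print(proj("wrist",[[.5006,-.2674,.053]],c))
E
```

```text
1.1 [ 0.50057399 -0.26807065  0.19995851] [-0.044 -0.007 -0.005 -0.004 -0.002 -0.   ]
[226 159  58  41 522] [252.2 165.7] [[ 0.5173 -0.2605  0.053 ]]
[235 174  41  23 900] [254.7 185.1] [[ 0.5024 -0.2688  0.053 ]]
[410 217  41  41 790] [430.  237.2] [[ 0.5168 -0.4377  0.053 ]]
[ 83 254  21  32 555] [ 92.3 268.4] [[ 0.3696 -0.1559  0.053 ]]
[[252.43429544 186.32871168]]
```

View pics/w1.png

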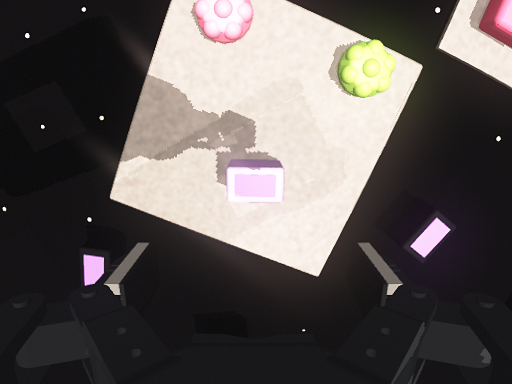

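The wrist view shows the soap's top centred at (255,185), squared to the jaws. The black-edged look-alikes at (92,268) and (430,237) are off to the sides.

carry_out(targets=[[[0.12,0.08,4,0,0,0,8.5],[0.12,0.08,8,0,0,0,8.5],[0.12,0.08,12,0,0,0,8.5],[0.12,0.08,15,0,0,0,8.5],[0.12,0.08,16.5,0,0,0,8.5],[0.12,0.08,16.5,0,0,0,8.5],[0.12,0.08,16.5,0,0,0,4],[0.12,0.08,16.5,0,0,0,4],[0.12,0.08,16.5,0,0,0,4],[0.12,0.08,16.5,0,0,0,4],[0.12,0.08,16.5,0,0,0,4],[0.12,0.08,16.5,0,0,0,4]]], force=30)

```text
t: 2.15
tcp_pos: [0.5029, -0.27, 0.0372]
tool_rot: [0.982, 0.188, 0.001, 0.002]
force: [-1.8, -1.4, 7.1]
finger_gap: 0.582
gripper_force: 33.0
```

```bash
python3 - <<'E'
from h import *
print(go([.566,.123,.28],down(23.8)))
E
```

```text
[20.39, -34.11, -24.38, 0.23, 0.11, -92.16]
```

carry_out(targets=[[[0,0,-4,0,0,0,4],[0,0,-8,0,0,0,4],[0,0,-12,0,0,-7,4],[2,-3,-15,0,0,-14,4],[20.4,-34,-24.5,0,0,-92,4],[20.4,-34,-24.5,0,0,-92,4],[20.4,-34,-24.5,0,0,-92,4],[20.4,-34,-24.5,0,0,-92,4],[20.4,-34,-24.5,0,0,-92,4],[20.4,-34,-24.5,0,0,-92,4],[20.4,-34,-24.5,0,0,-92,4],[20.4,-34,-24.5,0,0,-92,4]]])

```text
t: 3.15
tcp_pos: [0.559, 0.0826, 0.2698]
tool_rot: [0.687, 0.727, 0.0, 0.0]
force: [0.4, -0.6, -1.5]
finger_gap: 0.58
gripper_force: 32.2
```

```bash
python3 - <<'E'
from h import *
print(go([.566,.123,.28],down(23.8)))
E
```

```text
[3.99, 0.93, -1.02, 0.02, 0.0, -20.51]
```

carry_out(targets=[[[4,0.9,-1,0,0,-20.5,4],[4,0.9,-1,0,0,-20.5,4],[4,0.9,-1,0,0,-20.5,4],[4,0.9,-1,0,0,-20.5,4],[4,0.9,-1,0,0,-20.5,4],[4,0.9,-1,0,0,-20.5,4]]])

```text
t: 3.65
tcp_pos: [0.5662, 0.1204, 0.2788]
tool_rot: [0.55, 0.835, -0.0, -0.0]
force: [0.8, 0.6, -1.3]
finger_gap: 0.583
gripper_force: 32.2
```

```bash
python3 - <<'E'
from h import *
s=manip.sense();c=cams.camera_info("wrist");im=cams.snapshot("wrist")
np.savez("w2.npz",im=im,T=c["T"],K=c["K"],k1=c["k1"])
print(s["t"],s["tcp_pos"],s["tool_rot"],s["qd"].round(3),s["force"])
cv2.imwrite("pics/w2.png",cv2.resize(im[:,:,::-1],(768,576),interpolation=cv2.INTER_CUBIC))
E
```

```text
3.65 [0.56620656 0.12039822 0.27875331] [ 5.50124763e-01  8.35082451e-01 -9.92181962e-05 -1.87305085e-04] [-0.009  0.004 -0.002 -0.002 -0.002 -0.008] [ 0.79891098  0.59502439 -1.26661402]
```

View pics/w2.png

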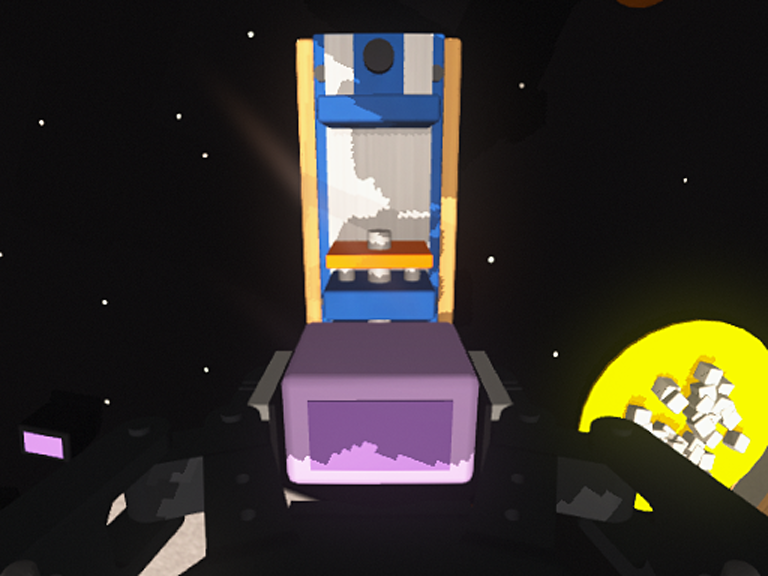

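```bash
python3 - <<'E'
from h import *
z=np.load("w2.npz");im=z["im"].astype(int)
for a,b in((218,245),(258,285)):
    p=im[:,a:b].mean(1).round().astype(int)
    print(a);print({r:p[r].tolist() for r in list(range(58,90))+list(range(156,184))})
for rows in((68,74),(168,170),(174,177),(120,140)):
    p=im[rows[0]:rows[1]].mean(0).round().astype(int);print(rows,{c:p[c].tolist() for c in list(range(196,224))+list(range(284,312))})
E
```

```text
218
{58: [161, 170, 187], 59: [160, 169, 186], 60: [159, 167, 184], 61: [161, 169, 185], 62: [164, 171, 185], 63: [81, 99, 141], 64: [47, 91, 160], 65: [58, 112, 193], 66: [60, 116, 197], 67: [61, 118, 199], 68: [61, 118, 199], 69: [60, 115, 196], 70: [61, 120, 202], 71: [63, 123, 209], 72: [64, 127, 215], 73: [65, 131, 220], 74: [66, 132, 222], 75: [66, 132, 222], 76: [66, 132, 222], 77: [66, 132, 222], 78: [67, 133, 223], 79: [64, 125, 211], 80: [58, 105, 181], 81: [48, 73, 122], 82: [42, 49, 72], 83: [41, 48, 70], 84: [37, 44, 64], 85: [114, 116, 125], 86: [214, 206, 199], 87: [223, 216, 208], 88: [218, 211, 203], 89: [221, 213, 206], 156: [199, 190, 185], 157: [197, 188, 184], 158: [196, 188, 183], 159: [195, 188, 184], 160: [177, 152, 139], 161: [157, 107, 88], 162: [149, 93, 74], 163: [147, 90, 71], 164: [143, 84, 64], 165: [138, 77, 58], 166: [139, 74, 53], 167: [140, 71, 48], 168: [138, 68, 44], 169: [153, 65, 39], 170: [248, 166, 32], 171: [251, 197, 34], 172: [249, 197, 34], 173: [249, 195, 31], 174: [249, 195, 29], 175: [249, 194, 29], 176: [249, 194, 26], 177: [250, 199, 
[... 5324 characters left out ...]
182, 219], 219: [246, 240, 234], 220: [248, 242, 234], 221: [246, 241, 235], 222: [246, 242, 235], 223: [246, 241, 235], 284: [198, 186, 174], 285: [200, 186, 173], 286: [162, 162, 171], 287: [84, 113, 166], 288: [52, 96, 166], 289: [55, 96, 165], 290: [54, 93, 159], 291: [54, 94, 160], 292: [49, 88, 154], 293: [47, 75, 129], 294: [195, 149, 102], 295: [224, 180, 100], 296: [223, 179, 101], 297: [222, 178, 102], 298: [225, 182, 104], 299: [227, 186, 107], 300: [228, 188, 108], 301: [226, 183, 105], 302: [227, 181, 102], 303: [219, 165, 92], 304: [159, 110, 62], 305: [52, 38, 28], 306: [30, 25, 25], 307: [34, 28, 26], 308: [34, 27, 26], 309: [34, 27, 25], 310: [33, 27, 25], 311: [32, 26, 25]}
```

```bash
python3 - <<'E'
from h import *
z=np.load("w2.npz");c={k:z[k] for k in("K","k1","T")};c["k1"]=float(c["k1"])
# midline at bed height / riser top
B=onz("wrist",[[252.2,130],[217.8,130],[286.6,130]],.085,c);print("bed y",B.round(4),np.linalg.norm(B[1]-B[2]))
W=onz("wrist",[[252.25,71],[252.65,130],[252.7,175]],.06,c);print("riser mid",W.round(4))
d=W[0]-W[2];print("yaw",np.degrees(np.arctan2(d[1],d[0])))
V=(.5455,.1689,np.radians(113.8))
def tov(P,V=V):return (np.atleast_2d(P)-[V[0],V[1],0])@rot_(V[2])
print("mid in vise",tov(B[:1]).round(4),tov(W).round(4))
for n,uv,h in(("fence base",[252,85],.085),("fence top",[252,80.8],.14),("fence backtop",[252,62.8],.14),("pad bottom",[252,160.2],.085),("pad top",[252,169.4],.138),("riser back top?",[204,26.5],.06)):
    print(n,tov(onz("wrist",[uv],h,c)).round(4))
im=z["im"].astype(int)
for n,a,b in(("riser",200,207),("mid",225,280)):print(n,[(r,im[r,a:b].mean(0).round().astype(int).tolist()) for r in range(18,34)])
E
```

```text
bed y [[0.5489 0.161  0.085 ]
 [0.5183 0.1479 0.085 ]
 [0.5795 0.1743 0.085 ]] 0.06656953066266647
riser mid [[0.5264 0.2134 0.06  ]
 [0.55   0.1596 0.06  ]
 [0.569  0.1156 0.06  ]]
yaw 113.54385813422056
mid in vise [[-0.0086  0.      0.085 ]] [[ 0.0485 -0.0005  0.06  ]
 [-0.0104 -0.0004  0.06  ]
 [-0.0583 -0.      0.06  ]]
fence base [[ 0.0333 -0.0002  0.085 ]]
fence top [[ 0.0331 -0.0003  0.14  ]]
fence backtop [[ 0.0464 -0.0004  0.14  ]]
pad bottom [[-0.0381  0.0005  0.085 ]]
pad top [[-0.0371  0.0004  0.138 ]]
riser back top? [[0.0913 0.0465 0.06  ]]
riser [(18, [21, 17, 18]), (19, [21, 19, 18]), (20, [22, 18, 18]), (21, [22, 19, 18]), (22, [22, 19, 18]), (23, [22, 18, 19]), (24, [17, 15, 17]), (25, [66, 45, 29]), (26, [206, 144, 77]), (27, [253, 210, 117]), (28, [251, 227, 131]), (29, [249, 230, 134]), (30, [249, 229, 133]), (31, [249, 229, 134]), (32, [249, 229, 133]), (33, [249, 229, 133])]
mid [(18, [19, 18, 20]), (19, [20, 18, 20]), (20, [19, 17, 18]), (21, [18, 18, 24]), (22, [62, 79, 110]), (23, [99, 124, 165]), (24, [100, 123, 161]), (25, [100, 121, 156]), (26, [101, 117, 146]), (27, [102, 114, 138]), (28, [102, 112, 132]), (29, [103, 112, 131]), (30, [104, 111, 128]), (31, [104, 111, 126]), (32, [104, 110, 125]), (33, [104, 110, 124])]
```

```bash
python3 - <<'E'
from h import *
print(go([.5463,.1671,.115],down(23.6)))
E
```

```text
[5.1, 0.02, 16.37, -0.02, -0.01, -0.34]
```

carry_out(targets=[[[4,0,3,0,0,-0.3,4],[5.1,0,6.5,0,0,-0.3,4],[5.1,0,9.5,0,0,-0.3,4],[5.1,0,12,0,0,-0.3,4],[5.1,0,14,0,0,-0.3,4],[5.1,0,15,0,0,-0.3,4],[5.1,0,15.5,0,0,-0.3,4],[5.1,0,15.5,0,0,-0.3,4],[5.1,0,15.5,0,0,-0.3,4]]])

```text
t: 4.45
tcp_pos: [0.5472, 0.1672, 0.1246]
tool_rot: [0.547, 0.837, 0.001, 0.001]
force: [0.2, -0.2, -0.9]
finger_gap: 0.587
gripper_force: 32.2
```

```bash
python3 - <<'E'
from h import *
print(go([.5463,.1671,.115],down(23.6)))
a=cams.snapshot("scene");b=cams.snapshot("side")
C=np.hstack([crop(a,255,335,140,235,5),crop(b,165,245,160,255,5)])
cv2.imwrite("pics/p1.png",C)
E
```

```text
[0.03, -0.09, 0.96, 0.1, 0.03, 0.05]
```

View pics/p1.png

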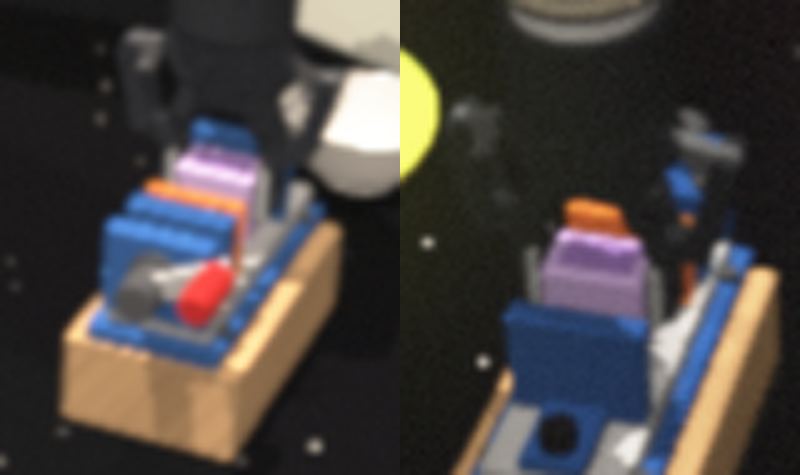

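The soap hangs between pad and fence, squared to them. I'll lower it and release.

carry_out(targets=[[[0,0,0.4,0,0,0,4],[0,0,0.7,0,0,0,4],[0,0,0.9,0,0,0,4],[0,0,0.9,0,0,0,4],[0,0,0.9,0,0,0,4]]])

```text
t: 4.97
tcp_pos: [0.5462, 0.1675, 0.1147]
tool_rot: [0.547, 0.837, -0.0, -0.0]
force: [0.5, 1.0, -2.4]
finger_gap: 0.586
gripper_force: 32.2
```

carry_out(targets=[[[0,0,0.1,0,0,0,4],[0,0,0.15,0,0,0,4],[0,0,0.15,0,0,0,4]]])

```text
t: 5.22
tcp_pos: [0.5464, 0.1675, 0.1142]
tool_rot: [0.547, 0.837, 0.0, 0.0]
force: [-2.1, -1.5, 5.2]
finger_gap: 0.58
gripper_force: 32.7
```

Contact with the bed. I'll release and rise.

carry_out(targets=[[[0,0,0,0,0,0,5.6],[0,0,0,0,0,0,6.2],[0,0,0,0,0,0,6.6],[0,0,-1,0,0,0,6.6],[0,0,-3,0,0,0,6.6],[0,0,-7,0,0,0,6.6],[-3,0,-11,0,0,0,6.6],[-7,0,-14,0,0,0,6.6],[-11,0,-16,0,0,0,6.6],[-13,0,-18,0,0,0,6.6],[-13,0,-18,0,0,0,6.6],[-13,0,-18,0,0,0,6.6]]])

```text
t: 6.22
tcp_pos: [0.6006, 0.0463, 0.2962]
tool_rot: [0.548, 0.836, 0.001, 0.003]
force: [-0.2, 1.3, -1.7]
finger_gap: 0.777
gripper_force: 0.0
```

```bash
python3 - <<'E'
from h import *
s=manip.sense();c=cams.camera_info("wrist");im=cams.snapshot("wrist")
np.savez("w3.npz",im=im,T=c["T"],K=c["K"],k1=c["k1"])
print(s["t"],s["tcp_pos"],s["q"].round(3),s["qd"].round(3),s["force"])
cv2.imwrite("pics/w3.png",cv2.resize(im[:,:,::-1],(768,576),interpolation=cv2.INTER_CUBIC))
E
```

```text
6.2167 [0.60063079 0.04629273 0.29616368] [-0.108  0.446  1.442 -0.     1.247 -0.519] [ 0.045  0.029  0.088  0.024 -0.002  0.012] [-0.15136365  1.26422566 -1.65644085]
```

View pics/w3.png

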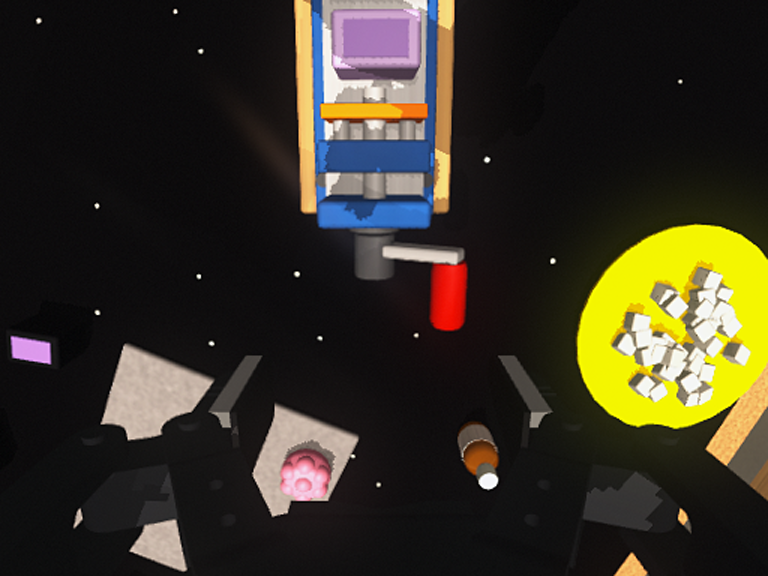

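```bash
cat > crank.py <<'E'
from h import *
V=(.5455,.1689,np.radians(113.6))
def tov(P):return (np.atleast_2d(P)-[V[0],V[1],0])@rot_(V[2])
def redm(im):
    h=cv2.cvtColor(im,cv2.COLOR_RGB2HSV);m=cv2.inRange(h,(0,190,90),(6,255,255))|cv2.inRange(h,(174,190,90),(180,255,255))
    n,l,st,ce=cv2.connectedComponentsWithStats(m);i=1+np.argmax(st[1:,4]);return l==i
def cyl(n,c,uv):
    "intersect pixel rays with 50mm circle about the screw axis (vise frame); returns list of (x,theta)"
    o,d=ray(n,uv,c);o=tov(o)[0];d=d@rot_(V[2]);out=[]
    for v in d:
        a=v[1]**2+v[2]**2;p=np.array([o[1],o[2]-.115]);b=p@v[1:];k=p@p-.0025;D=b*b-a*k
        if D<0: out.append((-b/a,None));continue
        for t in((-b-np.sqrt(D))/a,(-b+np.sqrt(D))/a):
            q=o+t*v;out.append((q[0].round(4),np.arctan2(-q[1],q[2]-.115).round(3)))
    return out
E
python3 - <<'E'
from crank import *
z=np.load("w3.npz");c={k:z[k] for k in("K","k1","T")};c["k1"]=float(c["k1"])
m=redm(z["im"]);ys,xs=np.nonzero(m);print(m.sum(),xs.min(),xs.max(),ys.min(),ys.max())
for r in range(ys.min(),ys.max()+1,6):
    w=xs[ys==r];u=(w.min()+w.max())/2;print(r,w.min(),w.max(),cyl("wrist",c,[[u,r]]))
a=cams.snapshot("scene");m=redm(a);ys,xs=np.nonzero(m);print("scene",m.sum(),xs.mean(),ys.mean(),cyl("scene",None,[[xs.mean(),ys.mean()]]))
a=cams.snapshot("side");m=redm(a);ys,xs=np.nonzero(m);print("side",m.sum(),xs.mean(),ys.mean(),cyl("side",None,[[xs.mean(),ys.mean()]]))
print("dropper",tov(onz("wrist",[[480/1.5,450/1.5]],.04,c)),onz("wrist",[[480/1.5,450/1.5]],.04,c))
print("hubcap end",tov(onz("wrist",[[250,185]],.115,c)), "soap top ctr",tov(onz("wrist",[[376/1.5,40/1.5]],.13,c)))
E
```

```text
1014 286 311 175 220
175 309 309 [(np.float64(0.3004271055185382), None)]
181 288 311 [(np.float64(-0.1336), np.float64(1.125)), (np.float64(-0.1402), np.float64(1.711))]
187 288 310 [(np.float64(-0.1389), np.float64(1.109)), (np.float64(-0.1466), np.float64(1.729))]
193 287 310 [(np.float64(-0.1444), np.float64(1.093)), (np.float64(-0.153), np.float64(1.746))]
199 287 310 [(np.float64(-0.1502), np.float64(1.106)), (np.float64(-0.1591), np.float64(1.731))]
205 287 309 [(np.float64(-0.1557), np.float64(1.091)), (np.float64(-0.1657), np.float64(1.748))]
211 286 309 [(np.float64(-0.1612), np.float64(1.077)), (np.float64(-0.1724), np.float64(1.764))]
217 289 307 [(np.float64(-0.1677), np.float64(1.119)), (np.float64(-0.1781), np.float64(1.717))]
scene 38 295.60526315789474 198.8421052631579 [(np.float64(-0.1465), np.float64(1.101)), (np.float64(-0.0341), np.float64(2.983))]
side 64 206.0 172.265625 [(np.float64(1.2133630127465842), None)]
dropper [[-0.32191745 -0.09484512  0.04      ]] [[ 0.76129188 -0.088122    0.04      ]]
hubcap end [[-0.14251471 -0.00054107  0.115     ]] soap top ctr [[-0.00362267 -0.00147751  0.13      ]]
```

The bar stands squared on the bed in the clear. The crank handle is at about 1.10 rad, with its red grip at (448,295) in the enlarged view. Next is the leaned pre-grasp.

```bash
cat >> crank.py <<'E'
def lean(deg=35):return down(23.6)*R.from_euler("y",deg,degrees=True)
def w(p):return rot_(V[2])@np.array(p)+[V[0],V[1],0]
def hand(th,x=-.154,back=.003,deg=35):
    z=lean(deg).as_matrix()[:,2];return w([x,-.05*np.sin(th),.115+.05*np.cos(th)])-back*z
E
python3 - <<'E'
from crank import *
P=hand(1.1,back=.10);print(P,go(P,lean()))
print(R.from_quat(manip.sense()["tool_rot"]).as_matrix().round(2))
E
```

```text
[ 0.67095029 -0.00694057  0.21959501] [-8.16, 4.52, 7.22, -0.2, 34.87, 0.09]
[[-0.4   0.92 -0.  ]
 [ 0.92  0.4   0.  ]
 [ 0.   -0.   -1.  ]]
```

carry_out(targets=[[[-8.2,4.5,0,0,7,0,3.3],[-8.2,4.5,0,0,14,0,3.3],[-8.2,4.5,2,0,21,0,3.3],[-8.2,4.5,5,0,28,0,3.3],[-8.2,4.5,7.2,0,34.9,0,3.3],[-8.2,4.5,7.2,0,34.9,0,3.3],[-8.2,4.5,7.2,0,34.9,0,3.3],[-8.2,4.5,7.2,0,34.9,0,3.3],[-8.2,4.5,7.2,0,34.9,0,3.3]]])

```text
t: 7.12
tcp_pos: [0.6734, -0.0065, 0.225]
tool_rot: [0.52, 0.8, 0.164, -0.248]
force: [0.9, 0.4, 1.2]
finger_gap: 0.384
gripper_force: 0.0
```

```bash
python3 - <<'E'
from crank import *
s=manip.sense();c=cams.camera_info("wrist");im=cams.snapshot("wrist")
print(s["t"],s["q"].round(2),"to pre",go(hand(1.1,back=.1),lean()),"to grasp",go(hand(1.1),lean()))
m=redm(im);ys,xs=np.nonzero(m);print(m.sum(),xs.min(),xs.max(),ys.min(),ys.max())
for r in range(ys.min(),ys.max()+1,8):
    q=xs[ys==r];u=(q.min()+q.max())/2;print(r,q.min(),q.max(),cyl("wrist",c,[[u,r]]))
print(proj("wrist",[hand(1.1,x=-.17,back=0),hand(1.1,x=-.13,back=0)],c))
cv2.imwrite("pics/w4.png",cv2.resize(im[:,:,::-1],(768,576),interpolation=cv2.INTER_CUBIC))
E
```

```text
7.1167 [-0.35  0.78  1.14  0.43  1.66 -0.82] to pre [-0.28, -0.25, 0.53, 0.08, 0.41, 0.39] to grasp [-0.21, -0.26, 10.23, 0.08, 0.41, 0.39]
1457 234 262 165 220
165 243 255 [(np.float64(-0.1243), np.float64(1.102)), (np.float64(-0.1033), np.float64(2.061))]
173 236 262 [(np.float64(-0.1309), np.float64(1.105)), (np.float64(-0.1114), np.float64(2.058))]
181 235 262 [(np.float64(-0.1376), np.float64(1.092)), (np.float64(-0.119), np.float64(2.074))]
189 235 262 [(np.float64(-0.144), np.float64(1.095)), (np.float64(-0.1267), np.float64(2.07))]
197 235 262 [(np.float64(-0.1503), np.float64(1.098)), (np.float64(-0.1344), np.float64(2.067))]
205 234 262 [(np.float64(-0.1566), np.float64(1.085)), (np.float64(-0.1417), np.float64(2.082))]
213 234 262 [(np.float64(-0.1627), np.float64(1.088)), (np.float64(-0.1491), np.float64(2.079))]
[[248.28710556 223.00828205]
 [248.85000096 171.82902641]]
```

View pics/w4.png

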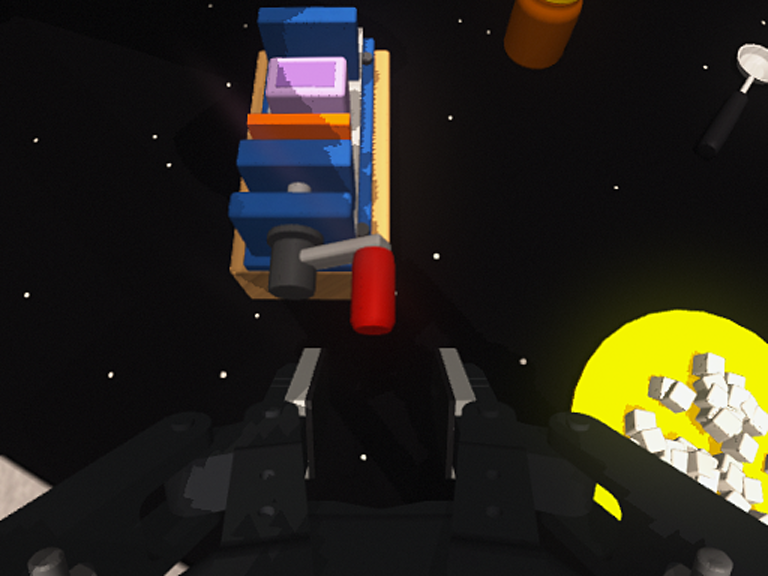

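carry_out(targets=[[[-0.2,-0.2,2,0,0,0,3.3],[-0.2,-0.2,4,0,0,0,3.3],[-0.2,-0.2,6,0,0,0,3.3],[-0.2,-0.2,6,0,0,0,3.3],[-0.2,-0.2,6,0,0,0,3.3]]])

```text
t: 7.58
tcp_pos: [0.6578, 0.0221, 0.1734]
tool_rot: [0.521, 0.8, 0.164, -0.25]
force: [-0.5, -0.2, 0.4]
finger_gap: 0.384
gripper_force: 0.0
```

```bash
python3 - <<'E'
from crank import *
s=manip.sense();print("to grasp",go(hand(1.09,x=-.152),lean()))
E
```

```text
to grasp [0.24, 0.03, 4.17, -0.05, 0.22, 0.27]
```

carry_out(targets=[[[0.25,0.03,2,0,0.2,0.2,3.3],[0.25,0.03,3.5,0,0.2,0.2,3.3],[0.25,0.03,4.15,0,0.2,0.2,3.3],[0.25,0.03,4.15,0,0.2,0.2,3.3],[0.25,0.03,4.15,0,0.2,0.2,3.3],[0.25,0.03,4.15,0,0.2,0.2,1.5],[0.25,0.03,4.15,0,0.2,0.2,1.5],[0.25,0.03,4.15,0,0.2,0.2,1.5],[0.25,0.03,4.15,0,0.2,0.2,1.5]]], force=50)

```text
t: 8.33
tcp_pos: [0.6483, 0.0431, 0.1397]
tool_rot: [0.523, 0.798, 0.165, -0.252]
force: [-1.4, -3.8, 5.8]
finger_gap: 0.236
gripper_force: 49.2
```

```bash
cat >> crank.py <<'E'
def arc(t0,t1,n,k=1.0):
    "rows (cm) in leaned tool frame for cranking from t0 to t1"
    L=lean();return [(L.inv().apply(hand(t)-hand(t0))*100).round(2).tolist() for t in np.linspace(t0,t1,n+1)[1:]]
E
python3 - <<'E'
from crank import *
s=manip.sense();print("err",go(hand(1.09,x=-.152),lean()),s["force"],s["finger_gap"])
for r in arc(1.09,2.59,12):print(r)
E
```

```text
err [0.27, 0.05, 0.09, 0.0, -0.02, -0.1] [-1.42669141 -3.76395612  5.83943766] 0.23634582866027834
[-0.33, 0.25, 0.47]
[-0.67, 0.43, 0.96]
[-1.02, 0.54, 1.46]
[-1.38, 0.57, 1.97]
[-1.74, 0.51, 2.48]
[-2.09, 0.39, 2.98]
[-2.43, 0.18, 3.47]
[-2.75, -0.09, 3.93]
[-3.05, -0.44, 4.35]
[-3.32, -0.84, 4.74]
[-3.56, -1.3, 5.09]
[-3.77, -1.81, 5.38]
```

carry_out(targets=[[[-0.33,0.25,0.47,0,0,0,1.5],[-0.67,0.43,0.96,0,0,0,1.5],[-1.02,0.54,1.46,0,0,0,1.5],[-1.38,0.57,1.97,0,0,0,1.5],[-1.74,0.51,2.48,0,0,0,1.5],[-2.09,0.39,2.98,0,0,0,1.5],[-2.43,0.18,3.47,0,0,0,1.5],[-2.75,-0.09,3.93,0,0,0,1.5],[-3.05,-0.44,4.35,0,0,0,1.5],[-3.32,-0.84,4.74,0,0,0,1.5],[-3.56,-1.3,5.09,0,0,0,1.5],[-3.77,-1.8,5.38,0,0,0,1.5]]])

```text
t: 9.33
tcp_pos: [0.6333, 0.0367, 0.0764]
tool_rot: [0.523, 0.797, 0.167, -0.251]
force: [1.0, -1.7, 16.3]
finger_gap: 0.239
gripper_force: 50.0
```

```bash
cat >> crank.py <<'E'
def meas():
    s=manip.sense();p=tov(s["tcp_pos"]+.003*R.from_quat(s["tool_rot"]).as_matrix()[:,2])[0];a=np.arctan2(-p[1],p[2]-.115)%(2*np.pi)
    print("t",round(s["t"],2),"theta",round(a,3),"r",round(np.hypot(p[1],p[2]-.115),4),"x",round(p[0],4),"F vise",(s["force"]@rot_(V[2])).round(1),"gap",round(s["finger_gap"],3),"q",s["q"].round(2))
E
python3 - <<'E'
from crank import *
meas();print(go(hand(2.59,x=-.152),lean()))
for r in arc(2.59,4.09,12):print(r)
E
```

```text
t 9.33 theta 2.55 r 0.0495 x -0.1546 F vise [-2.  -0.3 16.3] gap 0.239 q [-0.32  0.9   1.34  0.46  1.35 -0.93]
[0.13, -0.14, 0.27, 0.29, -0.14, -0.03]
[-0.17, -0.55, 0.24]
[-0.3, -1.14, 0.42]
[-0.38, -1.74, 0.54]
[-0.42, -2.36, 0.6]
[-0.42, -2.99, 0.6]
[-0.37, -3.61, 0.53]
[-0.28, -4.21, 0.4]
[-0.14, -4.79, 0.2]
[0.03, -5.33, -0.05]
[0.25, -5.84, -0.35]
[0.49, -6.29, -0.7]
[0.77, -6.68, -1.1]
```

carry_out(targets=[[[-0.13,-0.55,0.18,0,0,0,1.5],[-0.22,-1.14,0.3,0,0,0,1.5],[-0.3,-1.74,0.42,0,0,0,1.5],[-0.34,-2.36,0.48,0,0,0,1.5],[-0.34,-2.99,0.48,0,0,0,1.5],[-0.29,-3.61,0.41,0,0,0,1.5],[-0.2,-4.21,0.28,0,0,0,1.5],[-0.06,-4.79,0.08,0,0,0,1.5],[0.11,-5.33,-0.17,0,0,0,1.5],[0.33,-5.84,-0.47,0,0,0,1.5],[0.57,-6.29,-0.82,0,0,0,1.5],[0.85,-6.68,-1.22,0,0,0,1.5]]])

```text
t: 10.33
tcp_pos: [0.5719, 0.0097, 0.086]
tool_rot: [0.524, 0.798, 0.165, -0.25]
force: [3.7, 1.4, -9.1]
finger_gap: 0.235
gripper_force: 49.2
```

```bash
python3 - <<'E'
from crank import *
meas();print(go(hand(4.09,x=-.152),lean()))
for r in arc(4.09,5.59,12):print(r)
E
```

```text
t 10.33 theta 4.041 r 0.0505 x -0.1547 F vise [-0.2 -3.9 -9.1] gap 0.235 q [-0.38  0.84  1.5   0.43  1.29 -1.02]
[0.35, -0.11, -0.04, 0.17, 0.18, -0.15]
[0.3, -0.33, -0.43]
[0.63, -0.59, -0.9]
[0.97, -0.79, -1.38]
[1.32, -0.9, -1.89]
[1.68, -0.94, -2.4]
[2.04, -0.9, -2.91]
[2.39, -0.78, -3.41]
[2.73, -0.59, -3.9]
[3.05, -0.32, -4.36]
[3.36, 0.02, -4.79]
[3.63, 0.41, -5.19]
[3.88, 0.87, -5.54]
```

carry_out(targets=[[[0.3,-0.33,-0.43,0,0,0,1.5],[0.63,-0.59,-0.9,0,0,0,1.5],[0.97,-0.79,-1.38,0,0,0,1.5],[1.32,-0.9,-1.89,0,0,0,1.5],[1.68,-0.94,-2.4,0,0,0,1.5],[2.04,-0.9,-2.91,0,0,0,1.5],[2.39,-0.78,-3.41,0,0,0,1.5],[2.73,-0.59,-3.9,0,0,0,1.5],[3.05,-0.32,-4.36,0,0,0,1.5],[3.36,0.02,-4.79,0,0,0,1.5],[3.63,0.41,-5.19,0,0,0,1.5],[3.88,0.87,-5.54,0,0,0,1.5]]])

```text
t: 11.33
tcp_pos: [0.5763, 0.012, 0.1554]
tool_rot: [0.523, 0.798, 0.162, -0.253]
force: [-1.3, -7.3, -10.3]
finger_gap: 0.233
gripper_force: 49.7
```

```bash
python3 - <<'E'
from crank import *
meas();print(go(hand(5.59,x=-.152),lean()))
c=cams.camera_info("wrist");im=cams.snapshot("wrist");np.savez("w5.npz",im=im,T=c["T"],K=c["K"],k1=c["k1"])
cv2.imwrite("pics/w5.png",crop(im,100,300,0,150,4))
for r in arc(5.59,6.44,6):print(r)
E
```

```text
t 11.33 theta 5.544 r 0.0513 x -0.1544 F vise [ -6.2   4.1 -10.3] gap 0.233 q [-0.37  0.74  1.46  0.42  1.41 -0.95]
[0.23, 0.26, 0.09, -0.35, 0.04, -0.16]
[0.24, 0.58, -0.34]
[0.42, 1.2, -0.61]
[0.56, 1.87, -0.8]
[0.64, 2.56, -0.91]
[0.66, 3.27, -0.94]
[0.63, 3.98, -0.89]
```

View pics/w5.png

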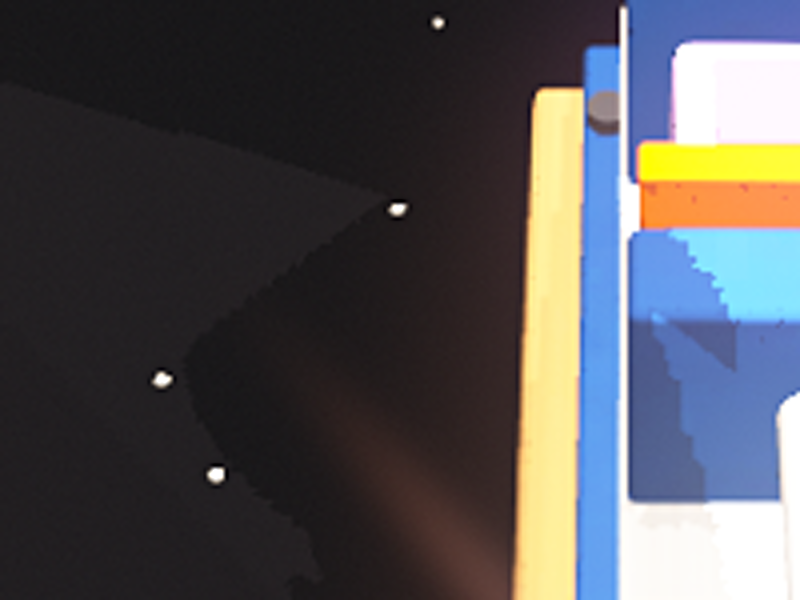

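carry_out(targets=[[[0.24,0.58,-0.34,0,0,0,1.5],[0.42,1.2,-0.61,0,0,0,1.5],[0.56,1.87,-0.8,0,0,0,1.5],[0.64,2.56,-0.91,0,0,0,1.5],[0.66,3.27,-0.94,0,0,0,1.5],[0.63,3.98,-0.89,0,0,0,1.5],[0.63,3.98,-0.89,0,0,0,1.5]]])

```text
t: 11.97
tcp_pos: [0.6125, 0.0277, 0.1677]
tool_rot: [0.522, 0.798, 0.162, -0.254]
force: [-2.7, -9.6, -1.0]
finger_gap: 0.234
gripper_force: 50.6
```

```bash
cat > prof.py <<'E'
from crank import *
def edges(im,c,y=-.015,x0=-.075,x1=.06):
    "sample the picture along vise x at z=.14, lateral y; list strong edges as vise x"
    X=np.arange(x0,x1,.0005);uv=proj("wrist",[w([x,y,.14]) for x in X],c)
    out=0
    for dy in np.arange(-.006,.0061,.002):
        uv=proj("wrist",[w([x,y+dy,.14]) for x in X],c).astype(np.float32)
        out=out+cv2.remap(im,uv[None,:,0],uv[None,:,1],cv2.INTER_LINEAR)[0].astype(float)
    return X,out/7,uv
def show(im,c,y):
    X,p,uv=edges(im,c,y);g=np.abs(np.gradient(p,axis=0)).sum(1);g=np.convolve(g,np.ones(3)/3,"same")
    k=[i for i in range(2,len(g)-2) if g[i]==g[i-2:i+3].max() and g[i]>8]
    print("y",y,[(round(X[i]*1000,1),int(g[i]),p[max(i-4,0)].round().astype(int).tolist(),p[min(i+4,len(p)-1)].round().astype(int).tolist()) for i in k],"rows",uv[[0,-1],1].round())
def load(f):
    z=np.load(f);return z["im"],{"K":z["K"],"k1":float(z["k1"]),"T":z["T"]}
E
python3 - <<'E'
from prof import *
meas();c=cams.camera_info("wrist");im=cams.snapshot("wrist");np.savez("w6.npz",im=im,T=c["T"],K=c["K"],k1=c["k1"])
for f in("w2","w5","w6"):
    print(f)
    for y in(-.018,.018):show(*load(f+".npz"),y)
for r in arc(6.44,6.84,3):print(r)
E
```

```text
t 11.97 theta 0.096 r 0.0504 x -0.1545 F vise [-7.7  6.3 -1. ] gap 0.234 q [-0.33  0.76  1.36  0.43  1.47 -0.89]
w2
y -0.018 [(np.float64(-74.0), 57, [45, 54, 89], [61, 119, 206]), (np.float64(-57.5), 47, [65, 122, 209], [42, 45, 68]), (np.float64(-51.5), 41, [42, 45, 69], [107, 101, 103]), (np.float64(-44.5), 60, [115, 109, 112], [250, 179, 12]), (np.float64(-36.5), 63, [251, 183, 19], [135, 58, 25]), (np.float64(-29.0), 70, [134, 58, 24], [170, 158, 149]), (np.float64(-16.5), 56, [172, 160, 151], [246, 241, 234]), (np.float64(-13.5), 40, [238, 230, 222], [197, 184, 173]), (np.float64(26.5), 17, [203, 191, 181], [181, 170, 161]), (np.float64(30.0), 106, [180, 170, 161], [34, 40, 55]), (np.float64(33.5), 30, [34, 40, 56], [47, 84, 146]), (np.float64(46.5), 77, [45, 84, 150], [180, 176, 178])] rows [213.  45.]
y 0.018 [(np.float64(-74.0), 66, [43, 49, 77], [58, 122, 210]), (np.float64(-57.5), 48, [60, 121, 209], [38, 42, 66]), (np.float64(-51.5), 42, [38, 44, 68], [108, 102, 104]), (np.float64(-45.0), 69, [111, 105, 107], [250, 200, 23]), (np.float64(-36.5), 69, [250, 199, 34], [142, 
[... 1878 characters left out ...]
64(18.0), 111, [242, 242, 248], [64, 82, 148]), (np.float64(30.5), 49, [58, 80, 146], [87, 173, 250]), (np.float64(37.5), 155, [89, 183, 252], [0, 0, 0])] rows [134. -20.]
y 0.018 [(np.float64(-71.0), 94, [204, 200, 202], [62, 80, 121]), (np.float64(-40.0), 32, [46, 62, 106], [62, 112, 193]), (np.float64(-22.5), 96, [70, 118, 204], [202, 83, 36]), (np.float64(-13.0), 42, [200, 83, 40], [255, 164, 14]), (np.float64(-5.0), 78, [255, 189, 7], [199, 185, 214]), (np.float64(17.5), 86, [198, 203, 219], [51, 77, 142]), (np.float64(30.5), 49, [49, 77, 140], [82, 173, 251]), (np.float64(38.0), 150, [80, 169, 244], [0, 0, 0])] rows [134. -20.]
[-0.08, 0.65, 0.12]
[-0.22, 1.27, 0.31]
[-0.4, 1.86, 0.57]
```

carry_out(targets=[[[-0.04,0.33,0.06,0,0,0,1.5],[-0.08,0.65,0.12,0,0,0,1.5],[-0.15,0.96,0.21,0,0,0,1.5],[-0.22,1.27,0.31,0,0,0,1.5],[-0.31,1.57,0.44,0,0,0,1.5],[-0.4,1.86,0.57,0,0,0,1.5],[-0.4,1.86,0.57,0,0,0,1.5]]])

```text
t: 12.6
tcp_pos: [0.629, 0.0349, 0.1618]
tool_rot: [0.522, 0.798, 0.162, -0.255]
force: [-4.2, -11.0, 3.4]
finger_gap: 0.234
gripper_force: 51.0
```

```bash
python3 - <<'E'
from prof import *
meas();c=cams.camera_info("wrist");im=cams.snapshot("wrist");np.savez("w7.npz",im=im,T=c["T"],K=c["K"],k1=c["k1"])
for y in(-.018,.018):show(*load("w7.npz"),y)
for r in arc(6.84,7.04,2):print(r)
E
```

```text
t 12.6 theta 0.476 r 0.0499 x -0.1545 F vise [-8.4  8.3  3.4] gap 0.234 q [-0.32  0.79  1.32  0.44  1.48 -0.87]
y -0.018 [(np.float64(-70.0), 127, [237, 230, 222], [65, 83, 126]), (np.float64(-37.5), 47, [62, 78, 130], [89, 157, 231]), (np.float64(-34.5), 13, [84, 146, 225], [98, 180, 246]), (np.float64(-20.0), 115, [105, 192, 254], [244, 115, 50]), (np.float64(-11.5), 54, [241, 113, 54], [255, 244, 26]), (np.float64(-4.0), 71, [255, 241, 25], [254, 239, 255]), (np.float64(19.0), 122, [255, 255, 255], [61, 81, 146]), (np.float64(31.0), 102, [58, 82, 147], [0, 0, 0])] rows [129. -27.]
y 0.018 [(np.float64(-73.5), 8, [208, 204, 196], [207, 197, 185]), (np.float64(-69.5), 54, [207, 197, 185], [107, 116, 134]), (np.float64(-58.5), 9, [109, 106, 118], [85, 90, 112]), (np.float64(-53.5), 11, [83, 88, 111], [52, 67, 108]), (np.float64(-37.5), 35, [41, 61, 106], [59, 113, 195]), (np.float64(-20.0), 105, [64, 120, 207], [204, 83, 25]), (np.float64(-11.5), 39, [204, 83, 27], [255, 167, 0]), (np.float64(-3.5), 72, [255, 167, 0], [215, 176, 200]), (np.float64(3.0), 18, [206, 172, 201], [171, 141, 189]), (np.float64(9.5), 8, [170, 145, 194], [182, 159, 202]), (np.float64(18.5), 78, [177, 171, 199], [42, 62, 113]), (np.float64(31.5), 94, [43, 69, 124], [0, 0, 0])] rows [129. -26.]
[-0.16, 0.41, 0.23]
[-0.35, 0.79, 0.5]
```

carry_out(targets=[[[-0.08,0.21,0.11,0,0,0,1.5],[-0.16,0.41,0.23,0,0,0,1.5],[-0.25,0.6,0.36,0,0,0,1.5],[-0.35,0.79,0.5,0,0,0,1.5],[-0.35,0.79,0.5,0,0,0,1.5],[-0.35,0.79,0.5,0,0,0,1.5]]])

```text
t: 13.15
tcp_pos: [0.6362, 0.038, 0.1566]
tool_rot: [0.522, 0.798, 0.162, -0.255]
force: [-4.3, -11.4, 5.6]
finger_gap: 0.237
gripper_force: 51.3
```

```bash
python3 - <<'E'
from prof import *
meas();c=cams.camera_info("wrist");im=cams.snapshot("wrist");np.savez("w8.npz",im=im,T=c["T"],K=c["K"],k1=c["k1"])
for y in(-.018,.018):show(*load("w8.npz"),y)
E
```

```text
t 13.15 theta 0.665 r 0.0497 x -0.1546 F vise [-8.7  8.5  5.6] gap 0.237 q [-0.31  0.8   1.3   0.44  1.48 -0.86]
y -0.018 [(np.float64(-73.5), 10, [236, 228, 220], [226, 214, 204]), (np.float64(-70.0), 122, [225, 213, 203], [54, 71, 109]), (np.float64(-36.5), 41, [55, 71, 120], [78, 138, 214]), (np.float64(-33.5), 12, [73, 125, 203], [86, 158, 233]), (np.float64(-30.0), 10, [86, 158, 233], [92, 173, 243]), (np.float64(-18.5), 122, [99, 186, 253], [241, 111, 47]), (np.float64(-11.5), 44, [236, 107, 49], [255, 239, 18]), (np.float64(-4.0), 92, [255, 237, 20], [254, 238, 255]), (np.float64(18.5), 150, [255, 255, 255], [59, 79, 140]), (np.float64(24.0), 82, [60, 80, 141], [0, 0, 0])] rows [124. -33.]
y 0.018 [(np.float64(-70.0), 44, [200, 186, 164], [131, 130, 126]), (np.float64(-58.5), 14, [134, 120, 107], [108, 102, 106]), (np.float64(-54.5), 9, [108, 102, 106], [80, 84, 106]), (np.float64(-50.5), 10, [80, 84, 106], [51, 64, 103]), (np.float64(-36.0), 31, [40, 58, 100], [55, 110, 191]), (np.float64(-18.5), 93, [57, 115, 202], [196, 79, 18]), (np.float64(-11.5), 39, [196, 78, 19], [255, 162, 0]), (np.float64(-4.0), 68, [255, 160, 0], [210, 172, 186]), (np.float64(1.0), 31, [211, 172, 184], [151, 126, 167]), (np.float64(18.0), 71, [155, 145, 183], [36, 55, 100]), (np.float64(25.0), 59, [38, 57, 100], [0, 0, 0])] rows [124. -32.]
```

Pad and bar have stopped moving while the jaw has closed about 2.8 mm on the springs, which is roughly 33 N. Now let go and back out.

carry_out(targets=[[[0,0,0,0,0,0,2.6],[0,0,0,0,0,0,3.2],[0,0,0,0,0,0,3.2],[0,0,-1,0,0,0,3.2],[0,0,-3,0,0,0,3.2],[0,0,-6,0,0,0,3.2],[0,0,-9,0,0,0,3.2],[2,0,-12,0,0,0,3.2],[2,0,-12,0,0,0,3.2],[2,0,-12,0,0,0,3.2]]])

```text
t: 14.03
tcp_pos: [0.6611, -0.0081, 0.2661]
tool_rot: [0.522, 0.798, 0.165, -0.25]
force: [1.0, 0.2, 0.0]
finger_gap: 0.374
gripper_force: 0.0
```

```bash
python3 - <<'E'
from prof import *
s=manip.sense();print(s["t"],s["tcp_pos"],s["force"],s["finger_gap"])
c=cams.camera_info("wrist");im=cams.snapshot("wrist");np.savez("w9.npz",im=im,T=c["T"],K=c["K"],k1=c["k1"])
for y in(-.018,.018):show(im,c,y)
m=redm(im);ys,xs=np.nonzero(m)
for r in range(ys.min()+8,ys.max()-6,10):
    q=xs[ys==r];print(r,cyl("wrist",c,[[(q.min()+q.max())/2,r]])[0])
b=cams.snapshot("scene")
cv2.imwrite("pics/w9.png",np.vstack([cv2.resize(im[:,:,::-1],(400,300)),cv2.resize(b[:,:,::-1],(400,300))]))
E
```

```text
14.0333 [ 0.66109233 -0.00813653  0.26614018] [1.04737036 0.20273732 0.01876764] 0.37373850368806893
y -0.018 [(np.float64(-66.0), 86, [171, 160, 150], [29, 41, 70]), (np.float64(-35.5), 46, [32, 45, 76], [55, 117, 204]), (np.float64(-18.5), 82, [54, 117, 206], [172, 64, 12]), (np.float64(-10.5), 45, [160, 61, 18], [247, 169, 0]), (np.float64(-3.5), 47, [245, 165, 0], [215, 162, 210]), (np.float64(18.0), 19, [226, 172, 238], [244, 214, 248]), (np.float64(22.0), 105, [244, 214, 248], [23, 43, 78]), (np.float64(31.0), 37, [27, 44, 80], [48, 105, 186]), (np.float64(45.0), 73, [49, 111, 198], [19, 14, 16])] rows [138.  30.]
y 0.018 [(np.float64(-66.0), 45, [118, 120, 129], [37, 50, 80]), (np.float64(-35.5), 20, [32, 38, 62], [38, 70, 124]), (np.float64(-18.5), 46, [35, 71, 130], [126, 47, 9]), (np.float64(-10.5), 42, [118, 45, 14], [239, 105, 0]), (np.float64(-3.0), 56, [240, 117, 0], [154, 133, 182]), (np.float64(1.5), 9, [157, 135, 187], [173, 146, 194]), (np.float64(21.5), 70, [181, 164, 199], [19, 40, 76]), (np.float64(31.0), 40, [24, 43, 79], [46, 104, 188]), (np.float64(45.0), 58, [48, 112, 199], [15, 12, 15])] rows [138.  31.]
190 (np.float64(-0.1315), np.float64(0.675))
200 (np.float64(-0.1404), np.float64(0.666))
210 (np.float64(-0.1489), np.float64(0.668))
220 (np.float64(-0.1572), np.float64(0.669))
```

View pics/w9.png

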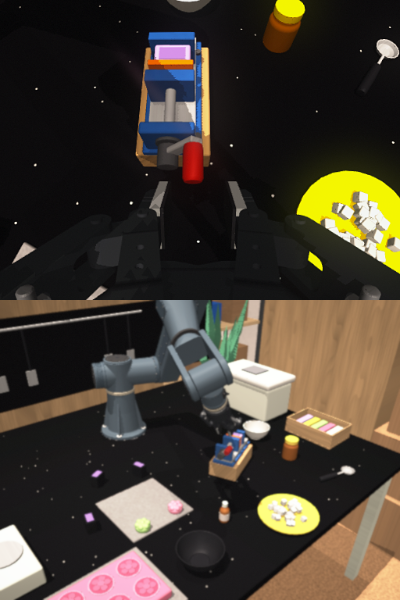

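The crank stayed at about 6.95 rad. The bar stands squared against the fence, the springs are compressed about 2.0–2.9 mm (roughly 24–35 N), and the bystanders are where they were. Handing in.

```bash
python3 -c "
from station import sign_off
print(sign_off())"
```

```text
the job is handed in; nothing more can be done
None
```

I stood the soap bar on the bed, released it and clamped it against the fence by turning the crank to about 6.95 rad. From the pad's spring compression I estimate it presses with 24–35 N, not measured directly. I let go of the crank and handed the job in at about 14 s. The sign-off gave no verdict.

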